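Move a cured prism to the second clamp of the curing jig and zero the exposure counter

TASK

The glass prism at the open-ended station of the curing jig has had its exposure. Swing the clamp that holds it fully open and leave it open, slide the prism's metal plate along the channel, without lifting it out, until it is home against the end stop, and then swing the other clamp fully shut behind it. Last of all, turn the exposure counter's pointer knob back to its zero stop; leave the things standing around undisturbed.

Things in the scene. Friction and masses are not known exactly. Their poses are not given: they have to be found in the camera images.
- jig: Fixed aluminium curing jig, base 15 mm thick; origin on the table under the channel's centre line. Own axes: y along the channel towards the end stop, x towards the side with the two clamps, z up. Base spans x -42 to 82, y -162 to 128 mm. Channel floor 15 mm above the table, 54 mm wide between steel rails 6 mm thick and 8 mm higher than the floor; open at its -y end.
- end_stop (a point): Foot of the end stop's inner face on the channel floor's centre line, at jig (0, 116, 15) mm, axes as the jig's. The stop is a steel block 66 mm wide, 20 mm high above the floor.
- clamp_in (a joint): Angle of the clamp at the open-ended (-y) station, which holds the prism at the start: 0 rad = shut, 1.55 = open stop. An L-shaped lever: when shut, a black grip stands upright over the hinge and a steel bar lies level across the channel towards -x of the jig. Opening tips the grip over to +x until it lies level while the bar rises upright. Stays where left (friction 0.15 N m).
- clamp_in_hinge (a point): Middle of the hinge of clamp_in, at jig (52, -38, 37) mm, hinge line along the jig's y; axes as the jig's. Two fixed cheeks flank it: x 41 to 63, up to 46 mm above the table, 34 mm over both in y.
- clamp_in_grip (a point): Middle of the black grip of clamp_in, 60 mm from the hinge; z points along the grip away from the hinge, -x along the bar's direction. The grip is 12 mm (x) by 22 mm (y), from 24 to 80 mm from the hinge.
- clamp_out (a joint): Angle of the clamp at the end-stop (+y) station: 0 rad = shut, 1.55 = open stop; starts open. The same lever as clamp_in, mirrored in y. Its toe drops behind the plate only when the plate is home at the end stop, otherwise it lands on the plate.
- clamp_out_hinge (a point): Middle of the hinge of clamp_out, at jig (52, 38, 37) mm; cheeks and axes as at clamp_in_hinge.
- clamp_out_bar (a point): Point on the grip-side face (upper face when shut) of clamp_out's bar, 45 mm from the hinge along the bar; -x runs outwards along the bar, z off that face. Bar 58 mm long from the hinge, 18 mm wide, 10 mm thick. At 38 to 58 mm from the hinge a toe hangs 18 mm below the bar's middle (4 mm off the channel floor when shut) and a pad stops 2 mm above the plate.
- mount: Loose aluminium plate 50 (x) x 76 (y) x 10 mm with an upright glass prism 24 x 24 x 26 mm bonded on its middle; about 140 g. Origin: centre of the plate's underside, axes as the jig's. Slides in the channel with 2 mm to spare each side; room behind its -y edge for closed fingers. Home: its origin at jig y = 78 mm.
- counter: Fixed grey exposure counter, a box 110 (x) x 100 (y) x 55 mm high, origin under its centre, with a white dial and a black pointer knob in the middle of its top. Stands left or right of the jig.
- pointer (a joint): Angle of the pointer knob, rad, growing clockwise seen from above; at 0, its zero stop, the bar lies along the counter's x axis and its white line points to -x, to the long black mark. Turn it anticlockwise to zero. Friction 0.03 N m, stays where left. Bar 12 mm wide, reaching 25 mm from the axis on the white-line side and 21 mm on the other, from 4 to 32 mm above the counter's top.
- pointer_axis (a point): On the knob's axis, 27 mm above the counter's top (82 mm above the table): height to grip the bar; axes as the counter's.
- supply: Bystander: fixed blue supply box 110 x 100 x 60 mm, origin under its centre; stands on the other side of the jig from the counter.
- beaker: Bystander: loose white beaker, 60 mm across, 75 mm high, origin under its centre. Leave alone.
- adhesive: Bystander: loose amber bottle, 40 mm across, 95 mm high, origin under its centre. Leave alone.
- slab: Bystander: loose glass slab lying flat, 60 x 110 x 12 mm, origin under its centre. Leave alone.
Things that resemble listed ones, but are neither listed nor needed, are in the scene too. Of the things that look like the mount, the larger one is meant. Several things have the shape of the counter; the one meant has the colours described above.

How it is judged (in metres and radians):
On the way, in this order (a step that is already met when the one before it is completed fails the run):
1. the clamp that held the prism is swung open (over 1.2 rad), the prism still at its first station (value of joint clamp_in above 1.2 rad and y of mount in the frame of jig below -0.06 m), for 0.2 s.
2. the plate lies home against the end stop (within 4 mm), flat in the channel (y of mount in the frame of jig above 0.074 m and z of mount in the frame of jig below 0.018 m and value of joint clamp_out above 0.5 rad), for 0.2 s.
3. the second clamp is shut (under 0.08 rad) behind the plate (value of joint clamp_out below 0.08 rad and y of mount in the frame of jig above 0.073 m and value of joint pointer above 0.3 rad), for 0.2 s.
4. the pointer is turned back to its zero stop (under 0.08 rad) (value of joint pointer below 0.08 rad), for 0.2 s.
At the end, for the whole second after the job is handed in: The first clamp is open (over 1.2 rad), the plate lies flat in the channel within 5 mm of the end stop, at rest, the second clamp is shut behind it (under 0.08 rad), and the pointer is at its zero stop (under 0.08 rad) (value of joint clamp_in above 1.2 rad and value of joint each of clamp_out, pointer below 0.08 rad and y of mount in the frame of jig above 0.073 m and z of mount in the frame of jig below 0.018 m and angle between mount's own z axis and vertical below 0.08 rad and linear speed of mount below 0.02 m/s); the robot touches nothing.
It fails at once if the mount is lifted out of the channel (over 15 mm) (z of mount in the frame of jig above 0.03 m).
It fails at once if the mount is tipped (over 0.35 rad) (angle between mount's own z axis and vertical above 0.35 rad).
It fails at once if a bystander is moved over 30 mm (distance of any of beaker, adhesive, slab from where it was at the start of the episode above 0.03 m).
It also fails if it takes over 70 s, if anything falls off the work surface, if the arm or the gripper's body presses on something with over 40 N, if the wrist force passes 120 N, or if a joint passes its speed limit or range.

ROBOT

A 7-joint arm with a two-finger parallel gripper is mounted at the origin on the work surface. World frame = base frame: x ahead of the robot, y to its left, z up, the work surface at z = 0. Lengths are in mm, angles in rad, forces in N, time in s.
With the tool pointing down it reaches from about 400 to 875 mm from the base axis. Payload 4.4 kg.
Tool frame: the origin (TCP) lies on the centre line of the jaws, within the pads' length; the fingertips stand 25 mm ahead of it and the grasp point (between the pads) lies 6 mm ahead of it; x points along the fingers, y is the direction in which the jaws open and shut, and the axes are right-handed (so a half turn about x gives the same grasp; the last joint's range is limited). The gripper opens to 85 mm and grips with 20 to 120 N. Pads are 22 mm wide; open, the fingers measure 114 mm over their backs; the gripper's body (76 mm by 85 mm) begins 54 mm behind the grasp point. The pads swing forward as they close: fully open they stand 13 mm farther back than shut.
Start: joints at [-1.367, 0.628, 0.038, 1.517, -0.027, 0.996, -0.02], TCP at [173.226, 626.506, 256.313] pointing down, gripper open.
Joint ranges: [-3.06, 3.06], [-0.37, 2.12], [-1.25, 1.32], [0.18, 2.47], [-1.1, 4.24], [0.23, 1.98], [-2.94, 2.94]. Speed limits (rad/s): [2.57, 2.57, 3.14, 3.14, 3.14, 3.14, 3.14].

INTERFACE

Orientations are given as [roll, pitch, yaw] about the fixed x, y, z axes, in that order (R = Rz(yaw) Ry(pitch) Rx(roll)).
In Python, from cell import * gives the robot as it stands. The module is installed in compiled form; this text tells all that it offers.
- The arm moves only by the tool jog_arm, never from a script. Its argument "series" is a list of rows, each a list of 3 entries, a list of its own where there are three numbers: the turn, a rotation vector about the tool's x, y, z in degrees, then the shift along the tool's x, y, z in mm, then the gripper's target within -1 to 1 (shut at 1, half-way at 0, fully open at -1). In form: [[[rx, ry, rz], [dx, dy, dz], hand], ...]. A call has 1 to 8 rows; each row shifts and turns the commanded pose from where the row before left it, along the tool's axes as they then stand; what a row does not reach is not made up. A row lasts 1/8 s, in which the tool goes at most 62.5 mm and 10.7 degrees, less where a joint would pass 70% of its speed; a pose out of reach is approached as far as the arm can. A call is refused whole if a number of a shift passes 62.5 or a number of a turn 10.7, either way. A call with a gripper value outside its range is refused whole. The fingers move at their own pace and stop on an object; the grip force is fixed at half the most. Time passes only in rows, so rows that do not move let the fingers close. It gives the time, the measured TCP pose, the force and the opening at its end, in the units of the state.
- read_state(): the state, without advancing time (a new reading comes with each control period).
- get_image(name): name is "side" or "top"; returns a dict with "img" (400x640x3 uint8, red, green, blue), "range_z" (400x640 float32, mm along the optical axis (not along the pixel's ray), 0 where there is no reading), "fovy" (degrees; the focal length in pixels is half the picture's height over the tangent of half this angle, whatever the lens; pixels are square), "cx", "cy" (the principal point, pixels), "k1" (the pictures are not rectified: a ray, as slopes to the right and down, at radius r is drawn at 1 + k1 r^2 times it, then the intrinsics apply), "cam_to_world" (4x4, takes a point from camera to world coordinates). Camera axes: x right, y up, looking along -z (the intrinsics and any distortion apply to the point x, -y, -z); pixel columns grow to the right and rows downward; lengths in mm; the calibration is good to about 2 mm. A picture is of the moment at which its call begins.
- finish_job(): hands the job in, once; it reports no verdict.
The state is a dict: "clock": time; "qpos": joint angles; "qd": joint speeds; "tau": joint torques, N m; "eef_pos": TCP position; "tool_rot": TCP orientation; "force": force on the tool from outside, world axes, zero at the start; "torque": the same for the moment, N m; "width": finger opening in mm.
Only numpy, scipy, OpenCV 4.12 (cv2) and the standard library are available. Lean on these libraries where they do the work, as an engineer would, in place of code of your own. Each camera call takes 0.05 s, during which the arm holds its last target. There are 200 camera calls.

## Working session

There is one attempt and no reset: what is moved stays moved. The work goes in short steps, Python scripts to look and compute and a tool call to move; the robot and the scene stay as the last step left them, time stands still between calls to the robot, and variables do not carry over. Pictures are saved under pics/ and viewed, about 8 in all and at most 12, crops included, and the job is handed in when it is done.

Besides the shell and the picture viewer there is one more tool, called after ">>>" as name([rows], argument=value, ...), one row to a line, values as JSON. jog_arm: Moves the arm, as the interface text tells. Its arguments: {"type":"object","properties":{"series":{"type":"array"}},"required":["series"]}

```bash
mkdir -p pics; cat > h.py <<'E'
from cell import *
import numpy as np, cv2, pickle
def cap(n):
    d=get_image(n); pickle.dump(d,open(f'{n}.pkl','wb')); return d
def load(n): return pickle.load(open(f'{n}.pkl','rb'))
def cam(d):
    f=200/np.tan(np.radians(d['fovy'])/2)
    return np.array([[f,0,d['cx']],[0,f,d['cy']],[0,0,1.]]),np.array([d['k1'],0,0,0,0.])
def rays(d,uv):
    K,D=cam(d); return cv2.undistortPoints(np.array(uv,float).reshape(-1,1,2),K,D).reshape(-1,2)
def onplane(d,uv,z):
    s=rays(d,uv); T=np.array(d['cam_to_world']); o=T[:3,3]
    v=np.c_[s[:,0],-s[:,1],-np.ones(len(s))]@T[:3,:3].T
    return o+v*((z-o[2])/v[:,2])[:,None]
def cloud(d):
    uv=np.stack(np.meshgrid(np.arange(640),np.arange(400)),-1).reshape(-1,2)
    s=rays(d,uv); r=d['range_z'].reshape(-1,1); T=np.array(d['cam_to_world'])
    p=np.c_[s[:,0],-s[:,1],-np.ones(len(s))]*r
    w=p@T[:3,:3].T+T[:3,3]; w[r[:,0]==0]=np.nan
    return w.reshape(400,640,3)
def proj(d,P):
    T=np.linalg.inv(d['cam_to_world']); p=np.atleast_2d(P)@T[:3,:3].T+T[:3,3]
    K,D=cam(d); return cv2.projectPoints((p*[1,-1,-1]).reshape(-1,1,3),np.zeros(3),np.zeros(3),K,D)[0].reshape(-1,2)
def save(img,name,s=1):
    im=cv2.cvtColor(img,cv2.COLOR_RGB2BGR); cv2.imwrite(f'pics/{name}.png',cv2.resize(im,None,fx=s,fy=s,interpolation=cv2.INTER_CUBIC))
E
python3 - <<'E'
from h import *
for n in('top','side'):
    d=cap(n); save(d['img'],n+'0',1.25); print(n,d['fovy'],d['cx'],d['cy'],d['k1'],np.round(d['cam_to_world'],3).tolist())
print(read_state())
E
```

```text
top 56.571060705077265 317.83113364339204 200.97382729835974 -0.0764037993537492 [[0.025, 0.989, -0.147, 403.568], [-1.0, 0.027, 0.014, 8.599], [0.017, 0.147, 0.989, 961.002], [0.0, 0.0, 0.0, 1.0]]
side 46.70416847364219 316.77315319640127 195.5190236704644 -0.0988011001996551 [[0.815, 0.339, -0.47, -43.768], [-0.579, 0.504, -0.641, -760.687], [0.02, 0.794, 0.607, 805.642], [0.0, 0.0, 0.0, 1.0]]
{'clock': 0.1, 'qpos': array([-1.36679502,  0.62921556,  0.03844216,  1.51826374, -0.02699713,
        0.99629855, -0.01999606]), 'qd': array([-0.00095202, -0.0039728 ,  0.00051601, -0.00270865,  0.00040941,
       -0.00016348,  0.001503  ]), 'tau': array([ 2.04711439e-03, -5.64547992e+01,  1.23034202e+00, -1.93976194e+01,
        1.12963887e-02,  5.43280737e-03, -1.83685557e-05]), 'eef_pos': array([173.08367282, 626.00072468, 255.50699715]), 'tool_rot': array([-1.56151559,  1.56912891, -1.8313092 ]), 'force': array([-0.29023087, -0.05656625, -0.64952601]), 'torque': array([-0.01301518, -0.00028763, -0.03316573]), 'width': 85.13138086823813}
```

View pics/top0.png

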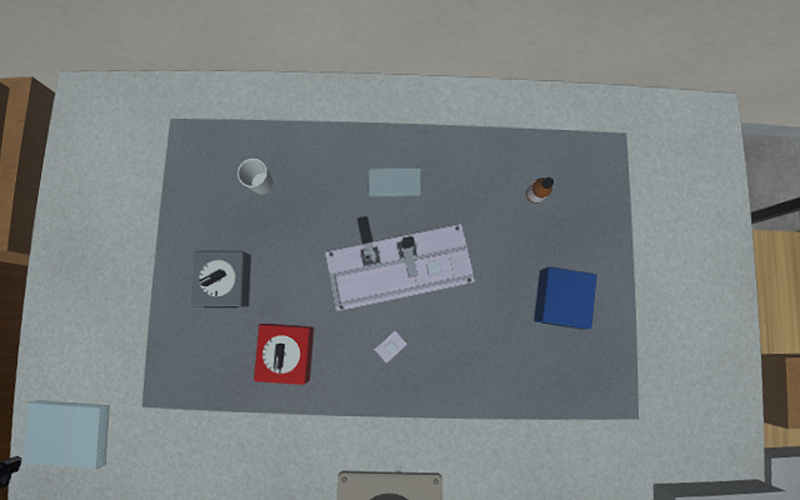

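View pics/side0.png

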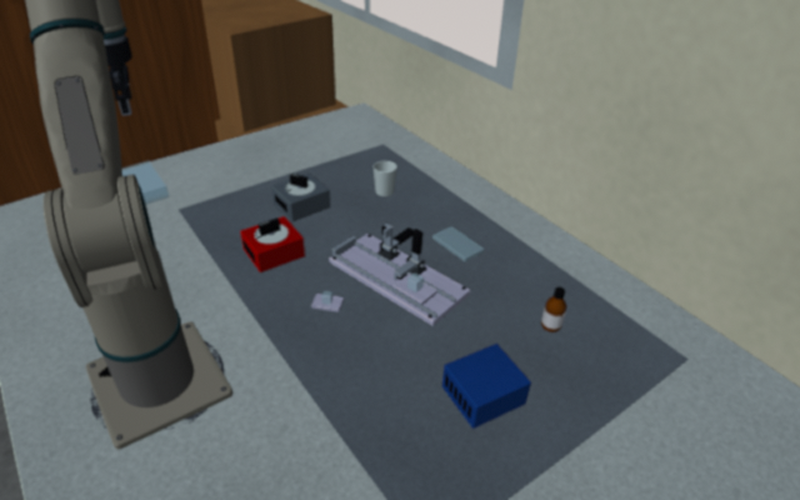

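The top view at 800 px scale shows:
- **Mount:** either the glass prism in the jig at (433,268) or the smaller loose plate at (390,347). I choose the one in the jig because it is larger.
- **Counter:** either grey at (220,278) or red at (283,354). I choose grey.
- **Jig:** the end stop is at the left end (335,290). clamp_in's grip is at (407,243), and clamp_out's grip lies out at (365,230).

```bash
python3 - <<'E'
from h import *
d=load('top'); w=cloud(d); img=d['img']; hsv=cv2.cvtColor(img,cv2.COLOR_RGB2HSV)
v,u=np.mgrid[:400,:640]
def rect(m,z,name):
    m=cv2.morphologyEx(m.astype(np.uint8),cv2.MORPH_CLOSE,np.ones((5,5)))
    c=max(cv2.findContours(m,0,2)[0],key=cv2.contourArea).reshape(-1,2)
    P=onplane(d,c,z)[:,:2].astype(np.float32)
    r=cv2.minAreaRect(P); print(name,np.round(r[0],1),np.round(r[1],1),round(r[2],2)); return r
box=lambda a,b,c,e:(u>a/1.25)&(u<b/1.25)&(v>c/1.25)&(v<e/1.25)
print('depth: jig base',np.nanmedian(w[box(430,470,232,240)][:,2]),'counter top',np.nanmedian(w[box(197,203,255,300)][:,2]),'table',np.nanmedian(w[box(400,450,370,400)][:,2]))
jm=box(315,485,215,320)&(w[...,2]>8)&(w[...,2]<26)
rect(jm,15,'jig (z15) expect 124x290')
jm2=box(315,485,215,320)&(hsv[...,2]>150)
rect(jm2,15,'jig colour')
cm=box(180,260,240,315)&(w[...,2]>45)&(w[...,2]<62)
rect(cm,55,'counter expect 110x100')
wh=box(180,260,240,315)&(hsv[...,2]>170)&(hsv[...,1]<40)
print('dial n',wh.sum(),onplane(d,[np.array([u[wh].mean(),v[wh].mean()])],56))
kn=box(180,260,240,315)&(w[...,2]>75)
p=w[kn]; print('knob',len(p),p.mean(0)); 
gl=box(415,455,255,280)&(w[...,2]>38); print('prism top?',gl.sum(),np.nanmean(w[gl],0))
for n,b in(('clampin',(390,425,230,282)),('clampout',(350,385,210,270))):
    q=w[box(*b)&(w[...,2]>40)]; print(n,len(q),q.mean(0),q[:,2].max())
a=img[170:260,250:390]; b=img[195:250,150:205]
a=cv2.resize(a,None,fx=5,fy=5,interpolation=2); b=cv2.resize(b,(int(55*1.5),int(55*1.5)))
b=cv2.resize(img[195:250,150:205],(100,100)); 
a[:100,:100]=b; save(a,'crop1')
E
```

```text
depth: jig base 14.871066070956829 counter top 54.618261774429584 table 0.3508657237293846
jig (z15) expect 124x290 [514.3  -8.8] [124.  290.2] 13.39
jig colour [512.7  -9.2] [123.5 288. ] 13.35
counter expect 110x100 [476.8 347.4] [108.7 101.8] 1.87
dial n 373 [[475.82645813 344.48952811  56.        ]]
knob 117 [475.27467299 349.20213988  85.12095646]
prism top? 105 [509.62629177 -73.75458903  50.15478295]
clampin 285 [533.72652664 -25.03040328  61.39582965] 120.0965294642458
clampout 313 [561.8550717   58.65981999  53.16501478] 98.4137276704422
```

View pics/crop1.png

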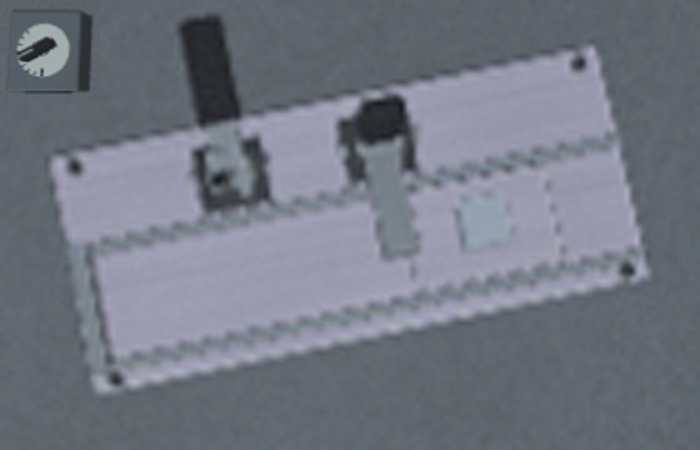

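The crop shows the prism on its plate under clamp_in at crop (485,220). The long dial mark points image-down (world -x), and the pointer's white line points left. The fitted sizes match the spec (124x290 and 109x102). Next I compute the moves.

```bash
cat >> h.py <<'E'
from scipy.spatial.transform import Rotation as Ro
YAW=np.radians(13.37); O=np.array([490.1,2.9,0]); RJ=Ro.from_euler('z',YAW)
def J(p): return RJ.apply(p)+O
def toJ(p): return RJ.inv().apply(np.array(p)-O)
def tgt(yaw,lean=0):
    # tool x down; tool y along horizontal dir 'yaw'; lean about jig y moves body to -x
    x=np.array([0,0,-1.]); y=np.array([np.cos(yaw),np.sin(yaw),0]); z=np.cross(x,y)
    R=Ro.from_matrix(np.c_[x,y,z]); return Ro.from_rotvec(-np.radians(lean)*RJ.apply([0,1,0]))*R
def rep(R=None,P=None):
    s=read_state(); C=Ro.from_euler('xyz',s['tool_rot']); p=np.array(s['eef_pos'])
    tip=p+C.apply([25,0,0])
    print('t',round(s['clock'],2),'pos',p.round(1),'jig tip',toJ(tip).round(1),'F',np.round(s['force'],1),'w',round(s['width'],1),'q',np.round(s['qpos'],2))
    print('axes x,y,z in jig:',(RJ.inv()*C).as_matrix().T.round(3).tolist())
    if R is not None: print('turn deg',np.degrees((C.inv()*R).as_rotvec()).round(1)); 
    if P is not None: print('tip shift in tool',(C if R is None else R).inv().apply(np.array(P)-(p+(C if R is None else R).apply([25,0,0]))).round(1))
E
python3 - <<'E'
from h import *
for y in (YAW+np.pi/2,YAW-np.pi/2,YAW):
    rep(tgt(y),J([20,-38,150]))
E
```

```text
t 0.1 pos [173.1 626.  255.5] jig tip [-164.4  679.5  230.5] F [-0.3 -0.1 -0.6] w 85.1 q [-1.37  0.63  0.04  1.52 -0.03  1.   -0.02]
axes x,y,z in jig: [[-0.001, -0.001, -1.0], [0.482, 0.876, -0.002], [0.876, -0.482, 0.0]]
turn deg [-28.8  -0.    0.1]
tip shift in tool [  80.5 -717.5  184.3]
t 0.1 pos [173.1 626.  255.5] jig tip [-164.4  679.5  230.5] F [-0.3 -0.1 -0.6] w 85.1 q [-1.37  0.63  0.04  1.52 -0.03  1.   -0.02]
axes x,y,z in jig: [[-0.001, -0.001, -1.0], [0.482, 0.876, -0.002], [0.876, -0.482, 0.0]]
turn deg [1.512e+02 1.000e-01 0.000e+00]
tip shift in tool [  80.5  717.5 -184.3]
t 0.1 pos [173.1 626.  255.5] jig tip [-164.4  679.5  230.5] F [-0.3 -0.1 -0.6] w 85.1 q [-1.37  0.63  0.04  1.52 -0.03  1.   -0.02]
axes x,y,z in jig: [[-0.001, -0.001, -1.0], [0.482, 0.876, -0.002], [0.876, -0.482, 0.0]]
turn deg [61.2  0.1  0.1]
tip shift in tool [ 80.5 184.3 717.5]
```

>>> jog_arm([
  [[-9.6, 0, 0], [0, 0, 0], 1],
  [[-9.6, 0, 0], [0, 0, 0], 1],
  [[-9.6, 0, 0], [0, 0, 0], 1],
  [[0, 0, 0], [0, -40, 20], 1],
  [[0, 0, 0], [0, -40, 20], 1],
  [[0, 0, 0], [0, -40, 20], 1],
  [[0, 0, 0], [0, -40, 20], 1],
  [[0, 0, 0], [0, -40, 20], 1],
])

```text
clock: 1.1
eef_pos: [317.4, 453.5, 256.0]
tool_rot: [-2.206, 1.57, -1.973]
force: [-0.1, 0.7, 0.1]
width: -0.3
```

>>> jog_arm([
  [[0, 0, 0], [0, -40, 10], 1],
  [[0, 0, 0], [0, -40, 10], 1],
  [[0, 0, 0], [0, -40, 10], 1],
  [[0, 0, 0], [0, -40, 10], 1],
  [[0, 0, 0], [0, -40, 10], 1],
  [[0, 0, 0], [0, -40, 10], 1],
  [[0, 0, 0], [0, -40, 10], 1],
  [[0, 0, 0], [0, -40, 0], 1],
])

```text
clock: 2.1
eef_pos: [459.4, 158.5, 256.1]
tool_rot: [-0.077, 1.571, 0.156]
force: [1.0, -0.2, -0.2]
width: 0.0
```

```bash
python3 -c "
from h import *
rep(tgt(YAW+np.pi/2),J([20,-38,150]))"
```

```text
t 2.1 pos [459.4 158.5 256.1] jig tip [  6.1 158.4 231.1] F [ 1.  -0.2 -0.2] w 0.0 q [-0.34  0.4  -0.07  1.96  0.04  0.78  1.37]
axes x,y,z in jig: [[0.0, -0.0, -1.0], [0.001, 1.0, -0.0], [1.0, -0.001, 0.0]]
turn deg [-0.1  0.   0. ]
tip shift in tool [  81.1 -196.4   13.9]
```

>>> jog_arm([
  [[0, 0, 0], [0, -40, 0], 1],
  [[0, 0, 0], [0, -40, 0], 1],
  [[0, 0, 0], [0, -40, 0], 1],
  [[0, 0, 0], [0, -40, 0], 1],
  [[0, 0, 0], [20, -36, 10], 1],
  [[0, 0, 0], [30, 0, 0], 1],
  [[0, 0, 0], [30, 0, 0], 1],
  [[0, 0, 0], [0, 0, 0], 1],
])

```text
clock: 3.1
eef_pos: [511.8, -28.7, 174.4]
tool_rot: [2.888, 1.565, 3.121]
force: [-0.1, 0.6, 0.9]
width: -0.1
```

```bash
python3 -c "
from h import *
rep(tgt(YAW+np.pi/2),J([22,-38,92]))
d=cap('side'); u,v=map(int,proj(d,J([20,-38,60]))[0]); save(d['img'][v-90:v+60,u-120:u+100],'s1',3)
K=[J([46,-38,117]),J([82,128,15]),J([-42,-162,15]),J([0,-78,51])]; print(proj(d,np.array(K)).round(1).tolist(),u,v)"
```

```text
t 3.1 pos [511.8 -28.7 174.4] jig tip [ 13.6 -35.7 149.4] F [-0.1  0.6  0.9] w -0.1 q [ 0.03  0.55 -0.04  1.97  0.04  0.62  1.77]
axes x,y,z in jig: [[-0.005, 0.001, -1.0], [0.001, 1.0, 0.001], [1.0, -0.001, -0.005]]
turn deg [-0.  -0.3 -0.1]
tip shift in tool [57.4 -2.2  8.2]
[[332.1, 186.1], [294.5, 186.0], [346.6, 256.9], [331.6, 221.8]] 324 208
```

View pics/s1.png

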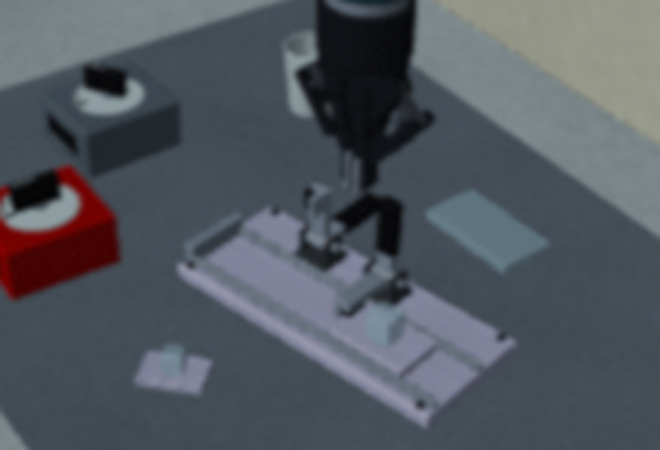

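In the crop the shut fingers, at (365,170), hang behind and above clamp_in's upright grip at (385,220). The grip top projects to (384,204), so the jig pose holds. Going down, then pushing.

>>> jog_arm([
  [[0, 0, 0], [25, -2, 4], 1],
  [[0, 0, 0], [25, 0, 0], 1],
  [[0, 0, 0], [7, 0, 0], 1],
  [[0, 0, 0], [0, 0, 8], 1],
  [[0, 0, 0], [0, 0, 8], 1],
  [[0, 0, 0], [0, 0, 8], 1],
  [[0, 0, 0], [2, 0, 8], 1],
  [[0, 0, 0], [3, 0, 8], 1],
])

```text
clock: 4.15
eef_pos: [557.6, -20.3, 114.5]
tool_rot: [-0.3, 1.57, -0.067]
force: [-2.2, -0.4, 4.0]
width: 0.0
```

```bash
python3 -c "
from h import *
rep()
d=cap('side'); w=cloud(d);u,v=map(int,proj(d,J([20,-38,60]))[0]); save(d['img'][v-90:v+60,u-120:u+100],'s2',3)"
```

```text
t 4.15 pos [557.6 -20.3 114.5] jig tip [ 60.4 -38.2  89.5] F [-2.2 -0.4  4. ] w 0.0 q [ 0.01  0.69 -0.03  1.9   0.04  0.55  1.75]
axes x,y,z in jig: [[0.001, -0.0, -1.0], [0.001, 1.0, -0.0], [1.0, -0.001, 0.001]]
```

View pics/s2.png

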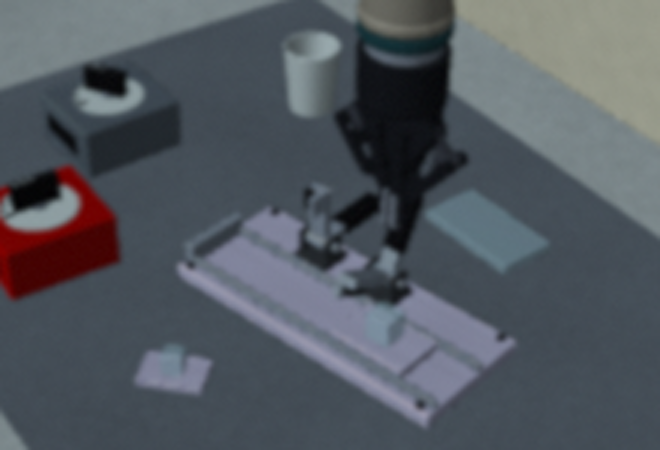

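>>> jog_arm([
  [[0, 0, 0], [6, 0, 13], 1],
  [[0, 0, 0], [5, 0, 7], 1],
  [[0, 0, 0], [5, 0, 6], 1],
  [[0, 0, 0], [6, 0, 7], 1],
  [[0, 0, 0], [6, 0, 6], 1],
  [[0, 0, 0], [6, 0, 4], 1],
  [[0, 0, 0], [5, 0, 2], 1],
  [[0, 0, 0], [4, 0, 0], 1],
])

```text
clock: 5.2
eef_pos: [601.7, -9.6, 71.3]
tool_rot: [-0.002, 1.568, 0.231]
force: [0.4, 0.5, 1.4]
width: 0.2
```

```bash
python3 -c "
from h import *
rep()"
```

```text
t 5.2 pos [601.7  -9.6  71.3] jig tip [105.8 -38.   46.3] F [0.4 0.5 1.4] w 0.2 q [-0.01  0.81 -0.03  1.79  0.04  0.54  1.74]
axes x,y,z in jig: [[0.002, -0.0, -1.0], [0.0, 1.0, -0.0], [1.0, -0.0, 0.002]]
```

>>> jog_arm([
  [[0, 0, 0], [2, 0, 0], 1],
  [[0, 0, 0], [2, 0, 0], 1],
  [[0, 0, 0], [0, 0, 0], 1],
])

```text
clock: 5.58
eef_pos: [602.0, -9.6, 69.1]
tool_rot: [-0.057, 1.567, 0.176]
force: [-0.8, 2.1, 10.5]
width: -0.1
```

```bash
python3 -c "
from h import *
rep()"
```

```text
t 5.58 pos [602.   -9.6  69.1] jig tip [106.1 -38.   44.1] F [-0.8  2.1 10.5] w -0.1 q [-0.01  0.81 -0.03  1.79  0.04  0.54  1.74]
axes x,y,z in jig: [[0.003, -0.0, -1.0], [0.0, 1.0, -0.0], [1.0, -0.0, 0.003]]
```

>>> jog_arm([
  [[0, 0, 0], [-30, 0, 0], 1],
  [[0, 0, 0], [-40, 0, 0], 1],
  [[0, 0, 0], [-40, 0, 0], 1],
  [[0, 0, 0], [0, -30, -30], 1],
  [[0, 0, 0], [0, -30, -30], 1],
  [[0, 0, 0], [0, -30, -30], 1],
  [[0, 0, 0], [0, -26, -22], 1],
  [[0, 0, 0], [0, 0, 0], 1],
])

```text
clock: 6.58
eef_pos: [516.6, -152.2, 177.3]
tool_rot: [-2.418, 1.569, -2.191]
force: [0.4, 1.1, 0.2]
width: -0.2
```

```bash
python3 -c "
from h import *
rep(tgt(YAW+np.pi/2,10),J([-6,-150,100]))
d=cap('top'); w=cloud(d); g=toJ(w.reshape(-1,3)).reshape(w.shape)
m=(abs(g[...,0])<14)&(g[...,1]>-105)&(g[...,1]<-50)&(g[...,2]>40)&(g[...,2]<60); print('prism',m.sum(),g[m].mean(0),g[m].min(0),g[m].max(0))
for s in(-1,1):
  m=(g[...,0]>25)&(g[...,0]<140)&(abs(g[...,1]-38*s)<14)&(g[...,2]>28); q=g[m]; print(s,len(q),q.min(0).round(),q.max(0).round())
d=cap('side');u,v=map(int,proj(d,J([20,-38,60]))[0]); save(d['img'][v-90:v+60,u-120:u+100],'s3',3)"
```

```text
t 6.58 pos [ 516.6 -152.2  177.3] jig tip [ -10.1 -157.1  152.3] F [0.4 1.1 0.2] w -0.2 q [ 0.27  0.58 -0.05  1.91  0.05  0.66  1.98]
axes x,y,z in jig: [[-0.002, -0.001, -1.0], [0.006, 1.0, -0.001], [1.0, -0.006, -0.002]]
turn deg [ -0.4 -10.1   0.1]
tip shift in tool [51.8  7.1 -9.4]
prism 100 [  1.45446299 -80.24389364  50.57368651] [-10.27062146 -92.55639392  40.87790943] [ 13.7274641  -68.58062497  56.5517474 ]
-1 310 [ 34. -52.  31.] [133. -24.  99.]
1 309 [33. 24. 34.] [132.  52.  98.]
```

View pics/s3.png

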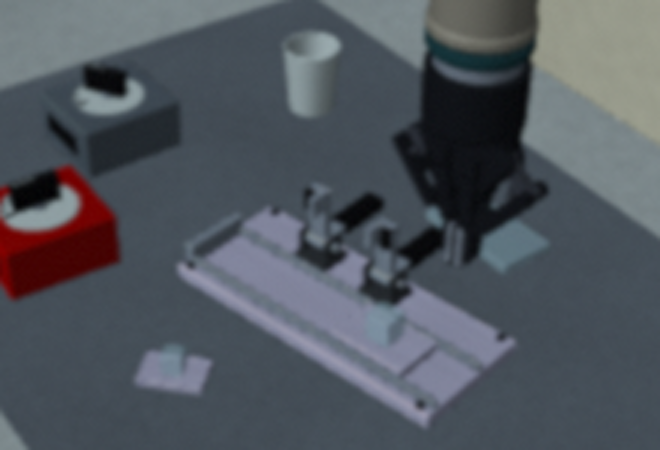

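>>> jog_arm([
  [[0, -10, 0], [0, 0, 0], 1],
  [[0, 0, 0], [25, 7, -9], 1],
  [[0, 0, 0], [26, 0, 0], 1],
  [[0, 0, 0], [0, 0, 0], 1],
])

```text
clock: 7.18
eef_pos: [516.6, -140.0, 124.2]
tool_rot: [0.014, 1.398, 0.249]
force: [-0.5, -0.5, 0.4]
width: -0.5
```

```bash
python3 -c "
from h import *
rep(None,J([-6,-150,20]))
rep(tgt(YAW+np.pi/2,10),J([-6,-150,20]))"
```

```text
t 7.17 pos [ 516.6 -140.   124.2] jig tip [  -3.  -145.1   99.5] F [-0.5 -0.5  0.4] w -0.5 q [ 0.36  0.62 -0.14  2.08 -0.01  0.29  2.07]
axes x,y,z in jig: [[0.172, 0.003, -0.985], [-0.002, 1.0, 0.002], [0.985, 0.002, 0.172]]
tip shift in tool [ 77.8  -5.1 -16.7]
t 7.17 pos [ 516.6 -140.   124.2] jig tip [  -3.  -145.1   99.5] F [-0.5 -0.5  0.4] w -0.5 q [ 0.36  0.62 -0.14  2.08 -0.01  0.29  2.07]
axes x,y,z in jig: [[0.172, 0.003, -0.985], [-0.002, 1.0, 0.002], [0.985, 0.002, 0.172]]
turn deg [ 0.1 -0.1 -0.2]
tip shift in tool [ 77.8  -4.8 -16.9]
```

Clamp_in is open: its lever matches clamp_out's extents, and the grip lies level. My fitted arm model says a lean would run joint 6 into its limit near the end stop. I'll push on the prism's back face instead, with the tool vertical and low force, which keeps the gripper body above the clamp toes.

>>> jog_arm([
  [[0, 10, 0], [0, 0, 0], 1],
  [[0, 0, 0], [10, 10, 5], 1],
  [[0, 0, 0], [20, 5, 5], 1],
  [[0, 0, 0], [20, 5, 4], 1],
  [[0, 0, 0], [15, 2, 0], 1],
  [[0, 0, 0], [0, 0, 0], 1],
])

```text
clock: 7.92
eef_pos: [524.1, -116.7, 59.6]
tool_rot: [2.239, 1.569, 2.473]
force: [0.2, 0.0, -0.0]
width: 0.0
```

```bash
python3 -c "
from h import *
rep(tgt(YAW+np.pi/2),J([6,-115,35]))"
```

```text
t 7.92 pos [ 524.1 -116.7   59.6] jig tip [   5.4 -124.2   34.6] F [ 0.2  0.  -0. ] w 0.0 q [ 0.17  0.77 -0.01  1.98  0.01  0.4   1.96]
axes x,y,z in jig: [[-0.001, 0.001, -1.0], [0.0, 1.0, 0.001], [1.0, -0.0, -0.001]]
turn deg [-0.  -0.1 -0.1]
tip shift in tool [-0.4  9.2  0.5]
```

>>> jog_arm([
  [[0, 0, 0], [0, 10, 0], 1],
  [[0, 0, 0], [0, 6, 0], 1],
  [[0, 0, 0], [0, 6, 0], 1],
  [[0, 0, 0], [0, 6, 0], 1],
  [[0, 0, 0], [0, 7, 0], 1],
  [[0, 0, 0], [0, 7, 0], 1],
  [[0, 0, 0], [0, 7, 0], 1],
  [[0, 0, 0], [0, 7, 0], 1],
])

```text
clock: 8.93
eef_pos: [512.3, -62.4, 60.5]
tool_rot: [-1.119, 1.571, -0.887]
force: [-0.0, -1.5, 0.6]
width: 0.0
```

>>> jog_arm([
  [[0, 0, 0], [0, 7, 0], 1],
  [[0, 0, 0], [0, 7, 0], 1],
  [[0, 0, 0], [0, 7, 0], 1],
  [[0, 0, 0], [0, 7, 0], 1],
  [[0, 0, 0], [0, 7, 0], 1],
  [[0, 0, 0], [0, 7, 0], 1],
  [[0, 0, 0], [0, 7, 0], 1],
  [[0, 0, 0], [0, 0, 0], 1],
])

```text
clock: 9.93
eef_pos: [500.7, -14.0, 60.4]
tool_rot: [2.14, 1.57, 2.374]
force: [1.2, -0.3, 0.1]
width: 0.1
```

```bash
python3 -c "
from h import *
rep(tgt(YAW+np.pi/2))
d=cap('side');u,v=map(int,proj(d,J([20,0,60]))[0]); save(d['img'][v-90:v+60,u-120:u+100],'s4',3)"
```

```text
t 9.93 pos [500.7 -14.   60.4] jig tip [  6.4 -18.9  35.4] F [ 1.2 -0.3  0.1] w 0.1 q [-0.04  0.74  0.02  2.07 -0.04  0.32  1.82]
axes x,y,z in jig: [[-0.001, 0.001, -1.0], [-0.001, 1.0, 0.001], [1.0, 0.001, -0.001]]
turn deg [ 0.1 -0.  -0.1]
```

View pics/s4.png

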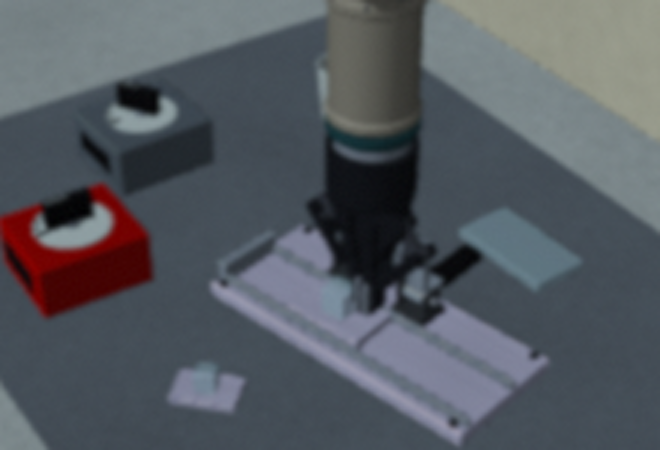

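The prism at crop (337,297) stands upright ahead of the fingers in the channel. Carrying on.

>>> jog_arm([
  [[0, 0, 0], [0, 7, 0], 1],
  [[0, 0, 0], [0, 7, 0], 1],
  [[0, 0, 0], [0, 7, 0], 1],
  [[0, 0, 0], [0, 7, 0], 1],
  [[0, 0, 0], [0, 7, 0], 1],
  [[0, 0, 0], [0, 7, 0], 1],
  [[0, 0, 0], [0, 7, 0], 1],
  [[0, 0, 0], [0, 7, 0], 1],
])

```text
clock: 10.98
eef_pos: [488.1, 39.8, 60.5]
tool_rot: [2.378, 1.571, 2.611]
force: [0.7, -0.1, -0.8]
width: -0.1
```

```bash
python3 -c "
from h import *
rep(tgt(YAW+np.pi/2))
for n in('side','top'):
  d=cap(n); g=toJ(cloud(d).reshape(-1,3)); rgb=d['img'].reshape(-1,3).astype(int)
  m=(g[:,0]>-16)&(g[:,0]<16)&(g[:,1]>20)&(g[:,1]<110)&(g[:,2]>45)&(g[:,2]<57)&(rgb[:,1]>90)
  q=g[m]; print(n,m.sum(),q.mean(0),np.percentile(q,[3,97],axis=0))"
```

```text
t 10.97 pos [488.1  39.8  60.5] jig tip [ 6.6 36.4 35.5] F [ 0.7 -0.1 -0.8] w -0.1 q [-0.16  0.74  0.03  2.1  -0.08  0.3   1.74]
axes x,y,z in jig: [[-0.0, 0.0, -1.0], [0.0, 1.0, 0.0], [1.0, -0.0, -0.0]]
turn deg [-0. -0. -0.]
side 62 [-5.58063992 60.85679823 51.06425524] [[-14.6225616   49.68244641  46.37112557]
 [  6.31745073  73.82531655  54.63189337]]<string>:7: RuntimeWarning: Mean of empty slice.
  ret = um.true_divide(
Traceback (most recent call last):
IndexError: index -1 is out of bounds for axis 0 with size 0
```

>>> jog_arm([
  [[0, 0, 0], [0, 5, 0], 1],
  [[0, 0, 0], [0, 5, 0], 1],
  [[0, 0, 0], [0, 2, 0], 1],
  [[0, 0, 0], [0, 1, 0], 1],
  [[0, 0, 0], [0, 1, 0], 1],
  [[0, 0, 0], [0, 0, 0], 1],
])

```text
clock: 11.82
eef_pos: [485.0, 52.9, 60.5]
tool_rot: [1.062, 1.571, 1.295]
force: [0.5, -0.7, -0.1]
width: -0.3
```

>>> jog_arm([
  [[0, 0, 0], [0, 1, 0], 1],
  [[0, 0, 0], [0, 1, 0], 1],
  [[0, 0, 0], [0, 0, 0], 1],
])

```text
clock: 12.2
eef_pos: [484.5, 55.0, 60.5]
tool_rot: [2.012, 1.571, 2.245]
force: [0.1, -1.1, -0.3]
width: -0.3
```

```bash
cat > pr.py <<'E'
from h import *
rep(tgt(YAW+np.pi/2))
for n in('side','top'):
  d=cap(n); g=toJ(cloud(d).reshape(-1,3)); rgb=d['img'].reshape(-1,3).astype(int)
  m=(g[:,0]>-16)&(g[:,0]<16)&(g[:,1]>20)&(g[:,1]<110)&(g[:,2]>45)&(g[:,2]<57)&(rgb[:,1]>90)
  q=g[m]; print(n,m.sum(),len(q)>3 and (q.mean(0).round(1),np.percentile(q,[3,97],axis=0).round(1)))
E
python3 pr.py
```

```text
t 12.2 pos [484.5  55.   60.5] jig tip [ 6.6 52.  35.5] F [ 0.1 -1.1 -0.3] w -0.3 q [-0.2   0.74  0.04  2.11 -0.09  0.3   1.72]
axes x,y,z in jig: [[-0.0, 0.0, -1.0], [0.0, 1.0, 0.0], [1.0, -0.0, -0.0]]
turn deg [-0. -0. -0.]
side 62 (array([-5. , 76.8, 50.9]), array([[-14.1,  65.8,  46.7],
       [  8.3,  89.1,  54. ]]))
top 0 False
```

Not yet in contact; single millimetres now.

>>> jog_arm([
  [[0, 0, 0], [0, 1, 0], 1],
  [[0, 0, 0], [0, 0, 0], 1],
])

```text
clock: 12.55
eef_pos: [484.1, 55.4, 60.5]
tool_rot: [-2.488, 1.57, -2.256]
force: [-0.7, -2.6, 1.2]
width: 0.0
```

>>> jog_arm([
  [[0, 0, 0], [0, 1, 0], 1],
  [[0, 0, 0], [0, 0, 0], 1],
])

```text
clock: 12.8
eef_pos: [483.7, 55.6, 60.5]
tool_rot: [-2.319, 1.569, -2.088]
force: [-0.5, -4.4, 2.6]
width: -0.1
```

>>> jog_arm([
  [[0, 0, 0], [0, 1, 0], 1],
  [[0, 0, 0], [0, 0, 0], 1],
])

```text
clock: 13.05
eef_pos: [483.3, 55.8, 60.6]
tool_rot: [-2.238, 1.568, -2.007]
force: [-1.4, -6.9, 2.9]
width: 0.0
```

The plate has stalled against the stop at 4–7 N. Backing off and rising.

>>> jog_arm([
  [[0, 0, 0], [0, -5, 0], 1],
  [[0, 0, 0], [0, -10, 0], 1],
  [[0, 0, 0], [-30, 0, 0], 1],
  [[0, 0, 0], [-40, 0, 0], 1],
  [[0, 0, 0], [-40, 0, 10], 1],
  [[0, 0, 0], [0, 0, 30], 1],
  [[0, 0, 0], [0, 0, 40], 1],
  [[0, 0, 0], [0, 0, 0], 1],
])

```text
clock: 14.05
eef_pos: [568.1, 62.7, 170.7]
tool_rot: [0.095, 1.567, 0.329]
force: [-0.5, 1.1, 0.3]
width: 0.2
```

```bash
python3 pr.py; python3 -c "
from h import *
d=load('side');u,v=map(int,proj(d,J([20,30,60]))[0]); save(d['img'][v-90:v+60,u-120:u+100],'s5',3)"
```

```text
t 14.05 pos [568.1  62.7 170.7] jig tip [ 89.8  40.1 145.7] F [-0.5  1.1  0.3] w 0.2 q [-0.2   0.62  0.07  1.83 -0.07  0.69  1.71]
axes x,y,z in jig: [[0.004, 0.0, -1.0], [-0.001, 1.0, 0.0], [1.0, 0.001, 0.004]]
turn deg [ 0.   0.2 -0. ]
side 72 (array([-4.1, 76.5, 50.6]), array([[-14.8,  65.3,  45.6],
       [  9.4,  88. ,  54.9]]))
top 0 False
```

View pics/s5.png

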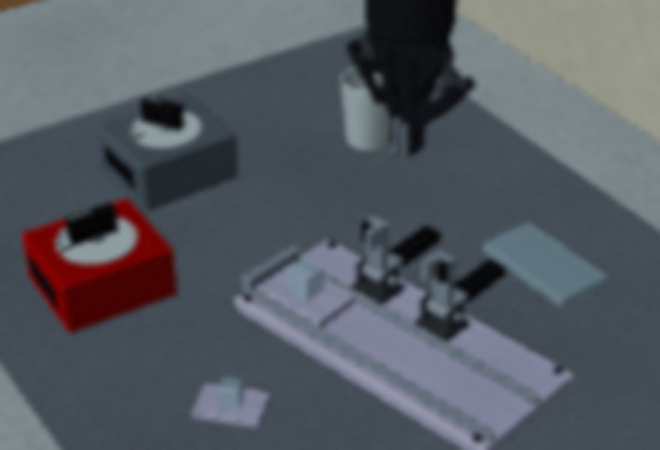

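The plate is home: the prism is at crop (303,280), next to the stop. Now closing clamp_out.

>>> jog_arm([
  [[0, 0, 0], [25, -2, 0], 1],
  [[0, 0, 0], [25, 0, 0], 1],
  [[0, 0, 0], [15, 0, -6], 1],
  [[0, 0, 0], [0, 0, -8], 1],
  [[0, 0, 0], [0, 0, -8], 1],
  [[0, 0, 0], [0, 0, -8], 1],
  [[0, 0, 0], [2, 0, -8], 1],
  [[0, 0, 0], [2, 0, -8], 1],
])

```text
clock: 15.15
eef_pos: [521.6, 49.2, 102.2]
tool_rot: [-0.102, 1.568, 0.131]
force: [3.8, 1.8, -1.2]
width: 0.0
```

```bash
python3 -c "
from h import *
rep()"
```

```text
t 15.15 pos [521.6  49.2 102.2] jig tip [41.4 37.7 77.2] F [ 3.8  1.8 -1.2] w 0.0 q [-0.18  0.68  0.05  2.   -0.08  0.45  1.73]
axes x,y,z in jig: [[0.003, -0.0, -1.0], [0.0, 1.0, -0.0], [1.0, -0.0, 0.003]]
```

>>> jog_arm([
  [[0, 0, 0], [3, 0, -8], 1],
  [[0, 0, 0], [3, 0, -8], 1],
  [[0, 0, 0], [4, 0, -6], 1],
  [[0, 0, 0], [4, 0, -6], 1],
  [[0, 0, 0], [5, 0, -6], 1],
  [[0, 0, 0], [6, 0, -4], 1],
  [[0, 0, 0], [5, 0, -4], 1],
  [[0, 0, 0], [3, 0, 0], 1],
])

```text
clock: 16.15
eef_pos: [478.2, 39.1, 67.9]
tool_rot: [3.043, 1.567, -3.008]
force: [-0.5, 0.3, 3.1]
width: -0.3
```

```bash
python3 -c "
from h import *
rep()"
```

```text
t 16.15 pos [478.2  39.1  67.9] jig tip [-3.3 38.  42.9] F [-0.5  0.3  3.1] w -0.3 q [-0.16  0.72  0.04  2.13 -0.08  0.3   1.74]
axes x,y,z in jig: [[-0.003, 0.0, -1.0], [0.001, 1.0, 0.0], [1.0, -0.001, -0.003]]
```

>>> jog_arm([
  [[0, 0, 0], [1, 0, 0], 1],
  [[0, 0, 0], [1, 0, 0], 1],
  [[0, 0, 0], [0, 0, 0], 1],
])

```text
clock: 16.52
eef_pos: [478.2, 39.1, 66.9]
tool_rot: [3.038, 1.567, -3.012]
force: [-3.3, 0.1, 10.1]
width: 0.6
```

>>> jog_arm([
  [[0, 0, 0], [1, 0, 0], 1],
  [[0, 0, 0], [1, 0, 0], 1],
  [[0, 0, 0], [0, 0, 0], 1],
])

```text
clock: 16.9
eef_pos: [478.2, 39.0, 66.5]
tool_rot: [2.991, 1.568, -3.06]
force: [-7.1, -1.0, 29.2]
width: -0.3
```

>>> jog_arm([
  [[0, 0, 0], [-15, 0, 0], 1],
  [[0, 0, 0], [-30, 0, 0], 1],
  [[0, 0, 0], [-40, 0, 0], 1],
  [[0, 0, 0], [-40, 0, 0], 1],
  [[0, 0, 0], [0, 30, 0], 0],
  [[0, 0, 0], [0, 40, 10], 0],
  [[0, 0, 0], [0, 40, 10], 0],
  [[0, 0, 0], [0, 0, 0], 0],
])

```text
clock: 17.9
eef_pos: [473.5, 155.0, 189.4]
tool_rot: [1.445, 1.569, 1.685]
force: [-0.6, -2.1, -0.3]
width: 42.6
```

```bash
python3 - <<'E'
from h import *
rep()
d=cap('side')
g=toJ(cloud(d).reshape(-1,3))
m=(g[:,0]>-10)&(g[:,0]<30)&(abs(g[:,1]-38)<8)&(g[:,2]>30); print('bar z',m.sum(),np.percentile(g[m],[5,50,95],axis=0).round(1))
m=(g[:,0]>35)&(g[:,0]<75)&(abs(g[:,1]-38)<14)&(g[:,2]>70); print('grip',m.sum(),np.percentile(g[m],[5,50,95],axis=0).round(1))
u0,v0=map(int,proj(d,J([20,38,60]))[0]); a=d['img'][v0-60:v0+60,u0-80:u0+80]
t=cap('top'); w=cloud(t); v,u=np.mgrid[:400,:640]
m=(u>144)&(u<208)&(v>192)&(v<252)&(w[...,2]>76)
p=w[m][:,:2]; c=p.mean(0); U,S,V=np.linalg.svd(p-c); print('knob',len(p),c,'dir',V[0],np.degrees(np.arctan2(V[0][1],V[0][0])))
uv=np.argwhere(m)[:,::-1]; q=onplane(t,uv,87)[:,:2]; r=cv2.minAreaRect(q.astype(np.float32)); print('rect on z=87',r)
dark=(t['img'].max(-1)<60)&(u>150)&(u<195)&(v>200)&(v<245)
q=onplane(t,np.argwhere(dark)[:,::-1],87)[:,:2]; print('dark rect',cv2.minAreaRect(q.astype(np.float32)))
b=cv2.resize(t['img'][195:250,150:205],(480,480),interpolation=2); a=cv2.resize(a,(300,225),interpolation=2)
o=np.zeros((480,780,3),np.uint8); o[:,:480]=b; o[:225,480:]=a; save(o,'k1')
E
```

```text
t 17.9 pos [473.5 155.  189.4] jig tip [ 19.  151.9 164.4] F [-0.6 -2.1 -0.3] w 42.6 q [-0.43  0.51  0.08  2.01 -0.07  0.63  1.51]
axes x,y,z in jig: [[0.0, 0.002, -1.0], [-0.006, 1.0, 0.002], [1.0, 0.006, 0.0]]
bar z 83 [[-7.3 30.4 31.8]
 [ 7.8 35.8 41. ]
 [28.9 44.8 44.7]]
grip 128 [[ 43.   28.1  74.3]
 [ 45.7  34.8  98.1]
 [ 54.1  46.4 117.7]]
knob 3698 [430.39251838 126.13455544] dir [-0.61202409 -0.79083912] -127.73600226885662
rect on z=87 ((474.7648010253906, 332.9164733886719), (138.5583038330078, 155.709228515625), 1.9156196117401123)Traceback (most recent call last):
  File "<stdin>", line 13, in <module>
  File "h.py", line 12, in onplane
    s=rays(d,uv); T=np.array(d['cam_to_world']); o=T[:3,3]
  File "h.py", line 10, in rays
    K,D=cam(d); return cv2.undistortPoints(np.array(uv,float).reshape(-1,1,2),K,D).reshape(-1,2)
                       ~~~~~~~~~~~~~~~~~~~^^^^^^^^^^^^^^^^^^^^^^^^^^^^^^^^^^^^^^^^
cv2.error: OpenCV(4.12.0) /io/opencv/modules/calib3d/src/undistort.dispatch.cpp:347: error: (-215:Assertion failed) CV_IS_MAT(_src) && CV_IS_MAT(_dst) && (_src->rows == 1 || _src->cols == 1) && (_dst->rows == 1 || _dst->cols == 1) && _src->cols + _src->rows - 1 == _dst->rows + _dst->cols - 1 && (CV_MAT_TYPE(_src->type) == CV_32FC2 || CV_MAT_TYPE(_src->type) == CV_64FC2) && (CV_MAT_TYPE(_dst->type) == CV_32FC2 || CV_MAT_TYPE(_dst->type) == CV_64FC2) in function 'cvUndistortPointsInternal'
```

The arm blocks the top view, so the knob angle comes from the first top picture and the current side view.

```bash
python3 - <<'E'
from h import *
t=load('top'); s=load('side')
im=cv2.cvtColor(cv2.imread('pics/top0.png'),cv2.COLOR_BGR2RGB)
o=np.zeros((480,780,3),np.uint8)
o[:,:480]=cv2.resize(im[244:312,187:255],(480,480),interpolation=2)
u0,v0=map(int,proj(s,[476,347,70])[0]); o[:300,480:]=cv2.resize(s['img'][v0-25:v0+25,u0-25:u0+25],(300,300),interpolation=2); save(o,'k1')
v,u=np.mgrid[:500,:800]
dark=((im.max(-1)<45)&(u>192)&(u<236)&(v>258)&(v<298)).astype(np.uint8)
n,l,st,c=cv2.connectedComponentsWithStats(dark); i=1+np.argmax(st[1:,4]); print(st[i],c[i])
uv=(np.argwhere(l==i)[:,::-1]+.5)/1.25-.5
q=onplane(t,uv,87)[:,:2]; print('top dark rect',cv2.minAreaRect(q.astype(np.float32)),q.mean(0))
w=cloud(s); m=(w[...,2]>78)&(w[...,2]<95)&(np.hypot(w[...,0]-476,w[...,1]-347)<40)
p=w[m][:,:2]; cc=p.mean(0); V=np.linalg.svd(p-cc)[2]; print('side knob',len(p),cc,np.degrees(np.arctan2(V[0][1],V[0][0])),np.ptp((p-cc)@V[0]),np.ptp((p-cc)@V[1]))
E
```

```text
[202 270  23  16 130] [214.36153846 277.5       ]
top dark rect ((473.1514587402344, 345.340087890625), (14.526885032653809, 47.238555908203125), 31.832727432250977) [473.77191021 342.52805328]
side knob 74 [472.85285812 347.74399605] -57.1753572531771 49.48445326401547 14.542900095586099
```

View pics/k1.png

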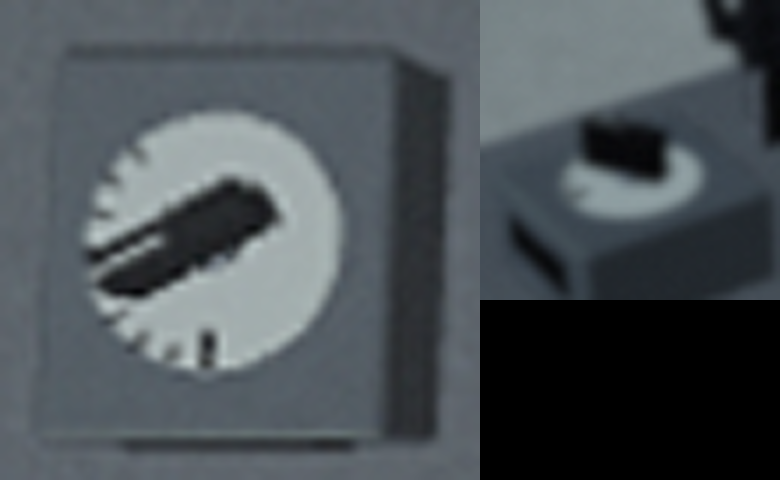

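The knob's white-line end points at about 122° in world; zero is about 182°. It needs about 60° anticlockwise, with the jaws across the bar along 32°.

>>> jog_arm([
  [[10.2, 0, 0], [0, 0, 0], 0],
  [[10.2, 0, 0], [0, 0, 0], 0],
  [[10.2, 0, 0], [0, 0, 0], 0],
  [[10.2, 0, 0], [0, 0, 0], 0],
  [[10.2, 0, 0], [0, 0, 0], 0],
  [[10.2, 0, 0], [0, 0, 0], 0],
  [[10.2, 0, 0], [0, 0, 0], 0],
  [[0, 0, 0], [0, 0, 0], 0],
])

```text
clock: 19.0
eef_pos: [473.9, 149.6, 189.4]
tool_rot: [-0.951, 1.57, -1.965]
force: [0.4, -0.4, -0.6]
width: 42.6
```

```bash
python3 -c "
from h import *
rep(tgt(np.radians(32.)),np.array([475.3,346.3,110]))"
```

```text
t 19.0 pos [473.9 149.6 189.4] jig tip [ 18.2 146.4 164.4] F [ 0.4 -0.4 -0.6] w 42.6 q [-0.67  0.55  0.45  2.02 -0.38  0.66  0.59]
axes x,y,z in jig: [[-0.001, -0.001, -1.0], [0.948, 0.318, -0.001], [0.318, -0.948, 0.001]]
turn deg [-0.1  0.   0.1]
tip shift in tool [  54.4  105.4 -166.1]
```

>>> jog_arm([
  [[0, 0, 0], [0, 17, -28], 0],
  [[0, 0, 0], [0, 18, -28], 0],
  [[0, 0, 0], [0, 18, -28], 0],
  [[0, 0, 0], [0, 18, -28], 0],
  [[0, 0, 0], [0, 17, -27], 0],
  [[0, 0, 0], [0, 17, -27], 0],
  [[0, 0, 0], [25, 0, 0], 0],
  [[0, 0, 0], [25, 0, 0], 0],
])

```text
clock: 20.0
eef_pos: [475.6, 347.1, 139.0]
tool_rot: [1.62, 1.571, 0.61]
force: [-0.2, -0.1, 0.3]
width: 42.8
```

```bash
python3 -c "
from h import *
rep(tgt(np.radians(32.)),np.array([475.3,346.3,64]))"
```

```text
t 20.0 pos [475.6 347.1 139. ] jig tip [ 65.5 338.2 114. ] F [-0.2 -0.1  0.3] w 42.8 q [-0.94  0.73  0.43  1.81 -0.45  0.7   0.3 ]
axes x,y,z in jig: [[0.0, 0.0, -1.0], [0.947, 0.322, 0.0], [0.322, -0.947, -0.0]]
turn deg [ 0.1 -0.  -0. ]
tip shift in tool [50.  -0.7  0.5]
```

>>> jog_arm([
  [[0, 0, 0], [20, 0, 0], 0],
  [[0, 0, 0], [20, 0, 0], 0],
  [[0, 0, 0], [9, 0, 0], 0],
  [[0, 0, 0], [0, 0, 0], 1],
  [[0, 0, 0], [0, 0, 0], 1],
  [[0, 0, 0], [0, 0, 0], 1],
  [[0, 0, 0], [0, 0, 0], 1],
])

```text
clock: 20.88
eef_pos: [476.5, 347.8, 91.3]
tool_rot: [1.376, 1.568, 0.363]
force: [3.9, 1.0, -0.2]
width: 10.9
```

```bash
python3 -c "
from h import *
rep(tgt(np.radians(92.)));print(read_state()['torque'])"
```

```text
t 20.88 pos [476.5 347.8  91.3] jig tip [ 66.6 338.7  66.3] F [ 3.9  1.  -0.2] w 10.9 q [-0.92  0.8   0.38  1.83 -0.49  0.6   0.33]
axes x,y,z in jig: [[0.003, 0.0, -1.0], [0.948, 0.319, 0.003], [0.319, -0.948, 0.001]]
turn deg [-60.    0.1  -0.1]
[ 0.02690019 -0.56445902  0.05625186]
```

>>> jog_arm([
  [[-9, 0, 0], [0, 0, 0], 1],
  [[-9, 0, 0], [0, 0, 0], 1],
  [[-9, 0, 0], [0, 0, 0], 1],
  [[-9, 0, 0], [0, 0, 0], 1],
  [[-9, 0, 0], [0, 0, 0], 1],
  [[-9, 0, 0], [0, 0, 0], 1],
  [[0, 0, 0], [0, 0, 0], 1],
])

```text
clock: 21.75
eef_pos: [478.2, 350.4, 91.4]
tool_rot: [0.793, 1.562, 0.724]
force: [6.9, 6.0, -5.1]
width: 10.2
```

```bash
python3 -c "
from h import *
rep(tgt(np.radians(91.9)));print(read_state()['torque'])"
```

```text
t 21.75 pos [478.2 350.4  91.4] jig tip [ 69.  341.   66.4] F [ 6.9  6.  -5.1] w 10.2 q [-0.76  0.77  0.13  1.82 -0.18  0.55  0.98]
axes x,y,z in jig: [[0.008, 0.004, -1.0], [0.298, 0.955, 0.006], [0.955, -0.298, 0.006]]
turn deg [-5.8  0.4 -0.3]
[ 1.09543473 -1.26896919  0.01027272]
```

>>> jog_arm([
  [[-3, 0, 0], [0, 0, 0], 1],
  [[-3, 0, 0], [0, 0, 0], 1],
  [[-2, 0, 0], [0, 0, 0], 1],
  [[0, 0, 0], [0, 0, 0], 1],
])

```text
clock: 22.25
eef_pos: [478.2, 350.8, 91.3]
tool_rot: [0.715, 1.562, 0.781]
force: [6.4, 6.8, -5.9]
width: 10.7
```

```bash
python3 -c "
from h import *
rep(tgt(np.radians(91.9)));print(read_state()['torque'])"
```

```text
t 22.25 pos [478.2 350.8  91.3] jig tip [ 69.1 341.4  66.3] F [ 6.4  6.8 -5.9] w 10.7 q [-0.74  0.77  0.1   1.82 -0.13  0.55  1.08]
axes x,y,z in jig: [[0.008, 0.005, -1.0], [0.166, 0.986, 0.006], [0.986, -0.166, 0.007]]
turn deg [ 1.9  0.4 -0.4]
[ 1.25965125 -1.27305439 -0.75958467]
```

Torque on the knob jumped to 0.76 N m, so it is at the stop. Releasing and retreating.

>>> jog_arm([
  [[0, 0, 0], [0, 0, 0], 0],
  [[0, 0, 0], [0, 0, 0], 0],
  [[0, 0, 0], [0, 0, 0], 0],
  [[0, 0, 0], [-20, 0, 0], 0],
  [[0, 0, 0], [-35, 0, 0], 0],
  [[0, 0, 0], [-40, 0, 0], 0],
  [[0, 0, 0], [-40, 0, 0], 0],
  [[0, 0, 0], [-20, 0, 0], 0],
])

```text
clock: 23.25
eef_pos: [475.7, 347.6, 247.9]
tool_rot: [0.584, 1.568, 0.652]
force: [0.3, 0.2, -1.0]
width: 42.8
```

>>> jog_arm([
  [[0, 0, 0], [0, 30, -30], 0],
  [[0, 0, 0], [0, 30, -30], 0],
  [[0, 0, 0], [0, 30, -30], 0],
  [[0, 0, 0], [0, 30, -30], 0],
  [[0, 0, 0], [0, 30, -30], 0],
  [[0, 0, 0], [0, 30, -30], 0],
  [[0, 0, 0], [0, 30, -30], 0],
  [[0, 0, 0], [0, 0, 0], 0],
])

```text
clock: 24.25
eef_pos: [246.8, 544.9, 245.2]
tool_rot: [2.829, 1.568, 2.905]
force: [1.1, -0.8, 1.4]
width: 42.7
```

```bash
python3 - <<'E'
from h import *
rep()
t=cap('top'); w=cloud(t); im=t['img']; v,u=np.mgrid[:400,:640]
m=(w[...,2]>76)&(w[...,2]<95)&(np.hypot(w[...,0]-476,w[...,1]-347)<45)
p=w[m][:,:2]; c=p.mean(0); V=np.linalg.svd(p-c)[2]; print('knob',len(p),c,'dir',np.degrees(np.arctan2(V[0][1],V[0][0])),'rect',cv2.minAreaRect(p.astype(np.float32)))
m=(w[...,2]>48)&(w[...,2]<60)&(np.hypot(w[...,0]-476,w[...,1]-347)<80); print('box',cv2.minAreaRect(w[m][:,:2].astype(np.float32)))
g=toJ(w.reshape(-1,3)).reshape(w.shape)
m=(abs(g[...,0])<14)&(g[...,1]>55)&(g[...,1]<105)&(g[...,2]>40)&(g[...,2]<60); print('prism',m.sum(),g[m].mean(0),'(start read y -80.2 for -78)')
for s in(-1,1):
  m=(g[...,0]>-15)&(g[...,0]<140)&(abs(g[...,1]-38*s)<9)&(g[...,2]>28); q=g[m]; print(s,len(q),q.min(0).round(),q.max(0).round())
o=np.zeros((560,700,3),np.uint8)
o[:280,:280]=cv2.resize(im[195:250,150:205],(280,280),interpolation=2)
o[280:]=cv2.resize(im[120:260,190:540],(700,280),interpolation=2)
d=cap('side'); u0,v0=map(int,proj(d,J([20,30,60]))[0]); o[:280,280:]=cv2.resize(d['img'][v0-50:v0+50,u0-75:u0+75],(420,280),interpolation=2)
save(o,'fin')
E
```

```text
t 24.25 pos [246.8 544.9 245.2] jig tip [-111.5  583.6  220.2] F [ 1.1 -0.8  1.4] w 42.7 q [-1.28  0.57  0.14  1.68 -0.1   0.9   0.55]
axes x,y,z in jig: [[-0.003, 0.001, -1.0], [0.157, 0.988, 0.001], [0.988, -0.157, -0.003]]
knob 126 [473.61742868 348.57099296] dir -178.91988242090292 rect ((474.6883544921875, 349.6115417480469), (13.082442283630371, 45.556396484375), 89.99932098388672)
box ((477.0932922363281, 349.3274230957031), (109.7011947631836, 101.79170227050781), 1.738451600074768)
prism 99 [-0.11484893 77.35813731 50.52171381] (start read y -80.2 for -78)
-1 255 [ 34. -47.  37.] [133. -29.  97.]
1 226 [-5. 29. 28.] [ 59.  47. 120.]
```

View pics/fin.png

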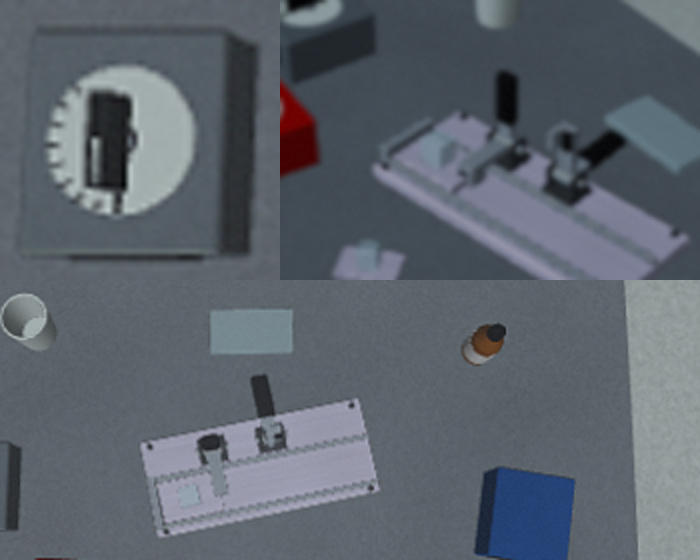

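The final view shows:
- **Knob:** its white line is over the long mark. The bar reads 1.1° and the box 1.7°, so it is within about 1° of zero.
- **Clamps:** clamp_out is shut and clamp_in open.
- **Prism:** y ≈ 77 mm.
- **Bystanders:** standing as before.

```bash
python3 -c "
from cell import *
print(finish_job())"
```

```text
the job is handed in; nothing more can be done
None
```

The job is handed in at about 24 s on the robot's clock. I opened clamp_in, slid the plate to the end stop, shut clamp_out behind it, and turned the grey counter's pointer back to its zero stop.

**Last checks:**
- **clamp_in:** open. Its extents match those clamp_out had when it stood open.
- **clamp_out:** shut. Its bar's upper face stands at about 41–42 mm, where 42 is expected, and its grip is upright.
- **Plate:** it stalled against the stop at up to about 7 N. The prism reads y ≈ 77 mm in the final picture against 78 at home, within the 2 mm calibration.
- **Pointer:** within about 1° of zero. The stop was felt as 0.76 N m before I released.
- **Surroundings:** by eye, the beaker, bottle and slab have not moved. I did not measure their positions. The arm is clear of everything.

**Change of plan:** leaning the tool to push the plate's edge took joint 6 close to its limit. I pushed the prism's back face gently with the tool vertical instead. An earlier top view of the knob was blocked by the arm, so I took its starting angle from the first picture and the side camera, and the two agreed.

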